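# Drive a dowel pin home with the spring hammer press

## Robot

A 6-joint arm with a two-finger parallel gripper is mounted at the origin on a cart in front of the work surface, level with it; the furniture and walls round the work are solid. World frame = base frame: x ahead of the robot, y to its left, z up, the work surface at z = 0. Lengths are in m, angles in degrees, forces in N, time in s.
With the tool pointing down it reaches from about 0.375 to 0.975 m from the base axis. Payload 3.8 kg.
Tool frame: the origin (TCP) lies at the very end of the fingers, on their centre line; the grasp point (between the pads) lies 19 mm behind it; z points along the fingers, y is the line along which they close (so a half turn about z gives the same grasp; the last joint's range is limited). The gripper opens to 85 mm and grips with 20 to 120 N. Pads are 22 mm wide; open, the fingers measure 114 mm over their backs; the gripper's body (76 mm by 85 mm) begins 54 mm behind the grasp point. The pads swing forward as they close: fully open they stand 13 mm farther back than shut.
Start: joints at [-77, 15.12, 91.902, -0, 72.978, -2.114], TCP at [0.176, -0.652, 0.231] pointing down, gripper open.
Joint ranges: [-150.88, 150.88], [-54.13, 125.18], [17.81, 147.31], [-75.09, 255.09], [0, 152.58], [-146.25, 146.25]. Speed limits (degrees/s): [147.25, 147.25, 180, 180, 180, 180].

## Interface

Orientations are given as a 3x3 rotation matrix whose columns are the frame's x, y, z axes.
In Python, from station import env, get_image, ticket gives the robot as it stands.
- The arm moves only by the tool carry_out, never from a script. Its argument "targets" is a list of rows, each a list of 7 numbers: the opening, from 0 (shut) to 1 (fully open), then the shift along the tool's x, y, z in mm, then the turn, a rotation vector about the tool's x, y, z in degrees. A call has 1 to 20 rows; each row is the pose to reach, as a shift and turn from the pose commanded when the call began, along the tool's axes at that moment; what a row does not reach only later rows make up. A row lasts 1/10 s, in which the tool goes at most 50 mm and 8.59 degrees, less where a joint would pass 70% of its speed; a pose out of reach is approached as far as the arm can. A call with a gripper value outside its range is refused whole. The fingers move at their own pace and stop on an object; "grip_force" is the grip in N (left out, the last holds). Time passes only in rows, so rows that repeat a pose let the fingers close. It gives the time, the measured TCP pose, the force, the opening and the grip force at its end, in the units of the state.
- env.observe(): the state, without advancing time (a new reading comes with each control period).
- get_image(name): name is "scene" or "top" or "wrist"; returns a dict with "color" (400x640x3 uint8, red, green, blue), "vfov" (degrees; the focal length in pixels is half the picture's height over the tangent of half this angle, whatever the lens; pixels are square), "cx", "cy" (the principal point, pixels), "k1" (the pictures are not rectified: a ray, as slopes to the right and down, at radius r is drawn at 1 + k1 r^2 times it, then the intrinsics apply), "position" and "attitude" of the camera in the world; the wrist camera has in their place "mount" (4x4, takes a point from camera to tool coordinates, whose origin is the TCP and whose axes are the flange's). Camera axes: x right, y down, z forward; pixel columns grow to the right and rows downward; lengths in m; the calibration is good to about 2 mm. A picture is of the moment at which its call begins: read the wrist's pose just before it. There is no depth.
- ticket.job_done(): hands the job in; it is judged then, once.
The state is a dict: "time_s": time; "joint_pos": joint angles; "dq": joint speeds; "joint_efforts": joint torques, N m; "eef_pos": TCP position; "eef_rot": TCP orientation; "contact_force": force on the tool from outside, world axes, zero at the start; "torque": the same for the moment, N m; "grip_width": opening from 0.0 (shut) to 1.0 (fully open); "finger_force": force on a finger pad.
Only numpy, scipy, OpenCV 4.12 (cv2) and the standard library are available. Lean on these libraries where they do the work, as an engineer would, in place of code of your own. Each camera call takes 0.05 s, during which the arm holds its last target. There are 200 camera calls.

## Task

Drive the brass dowel pin home into the aluminium workpiece with one blow of the spring hammer press. Draw the hammer back by its black upright handle until the sear catches and holds it by itself, without forcing it hard against the end stop and without letting it slip and strike early; let go, then push the yellow trigger pad gently to fire. Finish clear of the press, and leave the workpiece, the grease tub, the clock and the pliers alone.

Things in the scene. Friction and masses are not known exactly. Their poses are not given: they have to be found in the camera images.
- press: Bench hammer press, fixed. Grey base plate spans x -90..+100, y -104..+140 mm, 12 mm thick. Origin: on the hammer's vertical pivot axis at bench level; z up. A red arm (z 25..39 mm) points along press +y at hammer angle 0 and turns counter-clockwise seen from above, over free space, when cocked. All is below z 65 mm but handle and trigger pad. A lamp hangs low at its left.
- hammer (a joint): Sprung hammer angle, rad: 0.09 on the proud pin, 0 with it home. Pull at the handle, along its arc: 3.5 N at rest to 9 N cocked, plus 1 or 2 N sear drag past 0.5. The sear snaps in somewhere in 1.0..1.3 rad (differs each time); the end stop comes about 0.06 rad (7 mm at the handle) later, where the pull climbs 2 to 3 N a mm. Eased off, a caught hammer stays, pull gone.
- handle (a point): Point on the axis of the hammer's black upright round handle, 17 mm diameter, 125 mm from the pivot axis; this point is 80 mm above the bench. The handle stands from z 44 to 105 mm and can be gripped from above. At hammer angle q it lies at press (-125 sin q, 125 cos q) mm.
- bumper: Black rubber end stop on a steel bracket, 46 x 22 x 46 mm, beside the pivot; stops the hammer's tail (55 mm from the pivot) just past the catch. Origin: on its rubber face, at bench level. It must not be loaded with more than 30 N, about 13 N of extra pull at the handle.
- sear_block: Steel block that carries the brass sear and the yellow trigger (one bell crank). Origin: on the trigger's vertical pivot axis, at bench level; axes parallel to the press. Stands at press (57, -80) mm. The fingers must not press the trigger with more than 20 N.
- trigger (a joint): Angle of the trigger and sear lever, rad: 0 at rest, up to 0.22; a light spring returns it. Pushing the pad towards press +y increases it. With the hammer cocked it lets go at about 0.03 to 0.09 rad (3 to 8 mm at the pad) with 6 to 14 N of push.
- trigger_pad (a point): Middle of the push face of the upright yellow pad (32 mm wide along press x, 7 mm thick, from z 32 to 84 mm), on its press -y side; this point is 65 mm above the bench. 87 mm from the trigger's pivot. Pushed towards press +y. The space on its -y side is free.
- workpiece: Aluminium block 56 x 50 x 34 mm, clamped on the press, top at z 46 mm; fixed. Origin as that of the press. The pin's hole is in its face towards press -x, 90 mm from the pivot. The robot is not to touch it or the pin.
- pin (a joint): How far the pin has been driven, m: 0 stands 8 mm proud, 0.008 is home (flush). It is a tight fit (about 25 N to move).
- pin_end (a point): Rounded outer end of the brass dowel pin, 10 mm diameter, which points at the hammer head along press -x, 32 mm above the bench.
- grease_tub: White plastic tub, 58 mm diameter, 95 mm tall, loose. Origin: centre of its underside.
- bench_clock: Black bench clock, 29 x 84 x 58 mm, loose. Origin: centre of its underside.
- pliers_red: Pliers with red and blue grips lying flat, 173 x 52 x 15 mm, loose. Origin: centre of their underside.

How it is judged:
By the outcome, as a careful person would: the job done as asked, in the order asked, and still so for the second after the job is handed in, with the robot touching nothing.
It also fails if it takes over 64 s, if anything falls off the work surface, if the arm or the gripper's body presses on something with over 40 N, if the wrist force passes 120 N, or if a joint passes its speed limit or range.

## Working session

There is one attempt and no reset: what is moved stays moved. The work goes in short steps, Python scripts to look and compute and a tool call to move; the robot and the scene stay as the last step left them, time stands still between calls to the robot, and variables do not carry over. Pictures are saved under pics/ and viewed, at most 10 in all, crops included, and the job is handed in when it is done.

Besides the shell and the picture viewer there is one more tool, called after "Request:" by a JSON object that holds its "name" and its "arguments", one argument or row to a line. carry_out: Moves the arm, as the interface text tells. Its arguments: {"type":"object","properties":{"targets":{"type":"array"},"grip_force":{"type":"number"}},"required":["targets"]}

```bash
mkdir -p pics; python3 - <<'E'
from station import env,get_image
import cv2,pickle
o=env.observe();print(o)
for n in["scene","top"]:
    d=get_image(n);print({k:v for k,v in d.items() if k!='color'})
    pickle.dump(d,open(f'pics/{n}.pkl','wb'))
    cv2.imwrite(f'pics/{n}.png',d['color'][:,:,::-1])
E
```

```text
{'time_s': 0.0, 'joint_pos': array([-7.70010488e+01,  1.51697346e+01,  9.19824838e+01, -9.22555566e-04,
        7.29778718e+01, -2.11586304e+00]), 'dq': array([-0.03891746, -0.02305619, -0.09250541,  0.03233472, -0.10850869,
        0.01418543]), 'joint_efforts': array([-1.30123917e-03, -5.15110588e+01, -3.67314863e+01, -3.21038951e-04,
        1.28707982e-02, -1.31652530e-05]), 'eef_pos': array([ 0.17581571, -0.65092937,  0.22994367]), 'eef_rot': array([[ 9.65404028e-01,  2.60758101e-01, -5.25712660e-04],
       [ 2.60758622e-01, -9.65401503e-01,  2.20885380e-03],
       [ 6.84527304e-05, -2.26952046e-03, -9.99997422e-01]]), 'contact_force': array([-0.56787513,  0.21213667,  0.50603659]), 'torque': array([ 0.00444799, -0.01207992,  0.00388083]), 'finger_force': 0.0, 'grip_width': 1.002500877873373}
{'vfov': 56.080788590159244, 'cx': 317.61458219001605, 'cy': 201.55620078367502, 'k1': -0.06883376098635664, 'position': array([0.23207046, 0.57644017, 0.46782429]), 'attitude': array([[-8.82911371e-01, -2.20136373e-01,  4.14737854e-01],
       [-4.69539394e-01,  4.14912171e-01, -7.79346295e-01],
       [-5.17316376e-04, -8.82829467e-01, -4.69693373e-01]])}
{'vfov': 44.88818227011885, 'cx': 320.6886624320258, 'cy': 205.32565574966483, 'k1': -0.09730064381646263, 'position': array([ 0.44884283, -0.08903569,  1.08127675]), 'attitude': array([[ 0.02348188, -0.99203246,  0.12377478],
       [-0.99963785, -0.02492706, -0.01013998],
       [ 0.01314454, -0.12349185, -0.99225853]])}
```

View pics/scene.png

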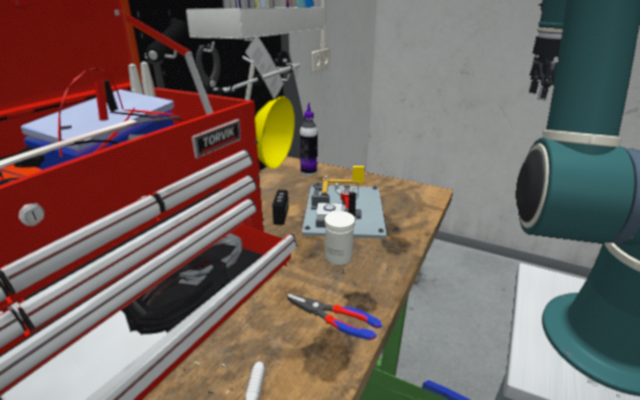

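View pics/top.png

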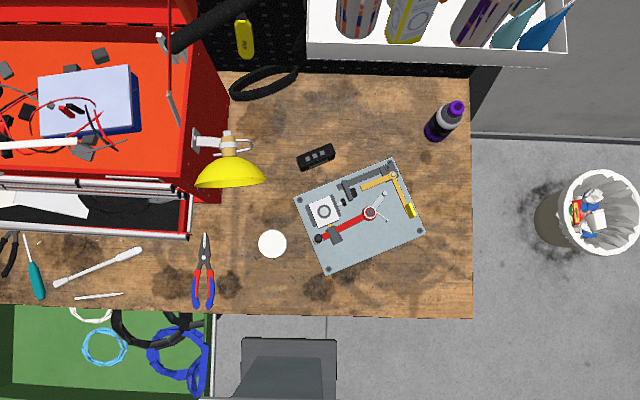

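The top view shows the press around (360,215), with its pivot near (370,212), the handle near (319,238) and the yellow pad near (408,211). The tub is at (272,244), the clock at (315,157), the pliers at (203,270) and the lamp at (230,170).

```bash
python3 - <<'E'
import cv2
a=cv2.imread('pics/top.png')[145:285,250:440]
cv2.imwrite('pics/c1.png',cv2.resize(a,None,fx=4,fy=4,interpolation=cv2.INTER_CUBIC))
E
```

```text
(no output)
```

View pics/c1.png

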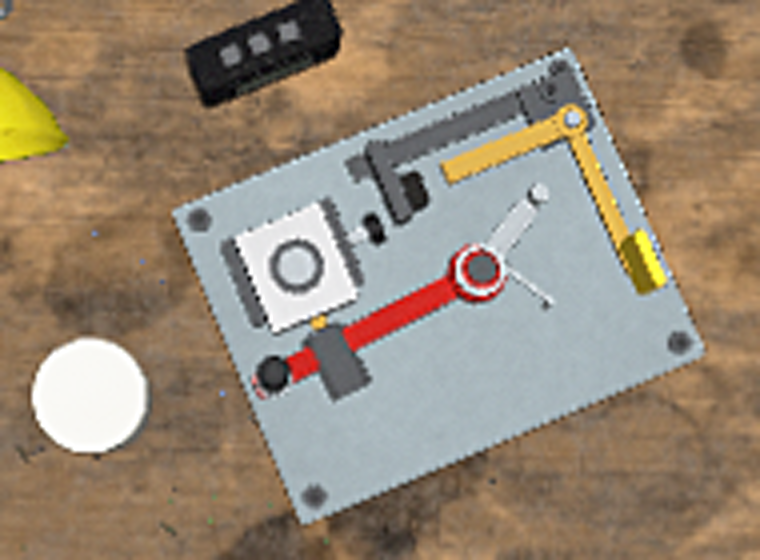

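The enlarged crop shows the plate corners at (175,210), (572,50), (705,352) and (303,523). The handle top is at (274,372), the pivot top at (482,267) and the pad top at about (643,263).

```bash
cat > h.py <<'E'
import numpy as np,pickle
from scipy.optimize import least_squares
def K(d): f=200/np.tan(np.radians(d['vfov']/2)); return f,d['cx'],d['cy'],d['k1']
def proj(d,P):
    c=(np.atleast_2d(P)-d['position'])@d['attitude'];s=c[:,:2]/c[:,2:]
    f,cx,cy,k=K(d);return s*(1+k*(s**2).sum(1,keepdims=True))*f+[cx,cy]
def at_z(d,uv,z):
    r=least_squares(lambda p:(proj(d,[p[0],p[1],z])[0]-uv),[.6,0]);return r.x
def press(p,X):
    x,y,a=p;X=np.atleast_2d(np.array(X,float))/1000;R=np.array([[np.cos(a),-np.sin(a),0],[np.sin(a),np.cos(a),0],[0,0,1]])
    return X@R.T+[x,y,0]
E
python3 - <<'E'
from h import *
d=pickle.load(open('pics/top.pkl','rb'))
full=lambda c:(np.array(c,float)+.5)/4-.5+[250,145]
C=full([(175,210),(572,50),(705,352),(303,523)])
M=[(100,140,12),(100,-104,12),(-90,-104,12),(-90,140,12)]
r=least_squares(lambda p:(proj(d,press(p,M))-C).ravel(),[.5,-.2,.4]);p=r.x
print(p,np.degrees(p[2]),r.fun.round(2));np.save('press.npy',p)
print(at_z(d,full([274,372]),.105),press(p,[-125*np.sin(.09),125*np.cos(.09),105]))
Ri=lambda w:((np.array([w[0]-p[0],w[1]-p[1]]))@np.array([[np.cos(p[2]),-np.sin(p[2])],[np.sin(p[2]),np.cos(p[2])]]))*1000
print('pivot',Ri(at_z(d,full([482,267]),.06)),'handle',Ri(at_z(d,full([274,372]),.105)))
print('pad top corners',[Ri(at_z(d,full(q),.084)).round() for q in[(635,232),(666,285),(640,293),(621,240)]])
print('trig piv',Ri(at_z(d,full([572,119]),.05)))
print('tub',at_z(d,full([90,395]),.095))
for q in[(-125*np.sin(a),125*np.cos(a),80) for a in(.09,.5,1,1.3)]:print(press(p,q))
E
```

```text
[ 0.56532438 -0.20560879  0.41637059] 23.856277525483613 [-0.67 -0.48 -0.01 -1.09  0.66  0.81  0.03  0.68]
[ 0.5048916  -0.09538599] [[ 0.50469857 -0.09629497  0.105     ]]
pivot [0.81373191 0.38282048] handle [-10.69064623 125.24733632]
pad top corners [array([-14., -77.]), array([-46., -81.]), array([-45., -67.]), array([-15., -69.])]
trig piv [ 57.00227906 -78.46399434]
tub [ 0.49144044 -0.0022122 ]
[[ 0.50469857 -0.09629497  0.08      ]]
[[ 0.46614968 -0.12952082  0.08      ]]
[[ 0.44181187 -0.1863822   0.08      ]]
[[ 0.44164653 -0.22374137  0.08      ]]
```

```bash
cat >> h.py <<'E'
from scipy.spatial.transform import Rotation as Ro
p=np.load('press.npy') if __import__('os').path.exists('press.npy') else None
def Rt(yaw): c,s=np.cos(np.radians(yaw)),np.sin(np.radians(yaw)); return np.array([[c,s,0],[s,-c,0],[0,0,-1.]])
def rel(P0,R0,P,R): return np.r_[(R0.T@(np.array(P)-P0))*1000,Ro.from_matrix(R0.T@R).as_rotvec(degrees=True)].round(1)
def handle(q,z): return press(p,[-125*np.sin(q),125*np.cos(q),z*1000])[0]
def hyaw(q): return 113.86+np.degrees(q)
E
python3 - <<'E'
from h import *
R0=Rt(15.1);P0=np.array([.176,-.652,.231])
print(rel(P0,R0,handle(.09,.17),Rt(hyaw(.09))))
E
```

```text
[ 462.1 -450.9   61.    -0.    -0.  -103.9]
```

Request:
{"name": "carry_out", "arguments": {
  "targets": [
    [0.6,462,-451,61,0,0,-104],
    [0.6,462,-451,61,0,0,-104],
    [0.6,462,-451,61,0,0,-104],
    [0.6,462,-451,61,0,0,-104],
    [0.6,462,-451,61,0,0,-104],
    [0.6,462,-451,61,0,0,-104],
    [0.6,462,-451,61,0,0,-104],
    [0.6,462,-451,61,0,0,-104],
    [0.6,462,-451,61,0,0,-104],
    [0.6,462,-451,61,0,0,-104],
    [0.6,462,-451,61,0,0,-104],
    [0.6,462,-451,61,0,0,-104],
    [0.6,462,-451,61,0,0,-104],
    [0.6,462,-451,61,0,0,-104],
    [0.6,462,-451,61,0,0,-104],
    [0.6,462,-451,61,0,0,-104],
    [0.6,462,-451,61,0,0,-104],
    [0.6,462,-451,61,0,0,-104],
    [0.6,462,-451,61,0,0,-104],
    [0.6,462,-451,61,0,0,-104]
  ],
  "grip_force": 50
}}

```text
time_s: 2.1
eef_pos: [0.5042, -0.0965, 0.1704]
eef_rot: [[-0.485, 0.874, 0.0], [0.874, 0.485, -0.0], [-0.0, 0.0, -1.0]]
contact_force: [-0.5, 0.6, -0.2]
grip_width: 0.6
finger_force: 0.0
```

```bash
python3 - <<'E'
from h import *
from station import env,get_image
import cv2
o=env.observe();d=get_image('wrist');m=d['mount']
print(o['eef_pos'],o['joint_pos'].round(1),o['contact_force'],o['eef_rot'].round(3))
print(rel(o['eef_pos'],o['eef_rot'],handle(.09,.06),Rt(hyaw(.09))))
# project handle top
R=o['eef_rot']
d['position']=o['eef_pos']+R@m[:3,3];d['attitude']=R@m[:3,:3]
print(proj(d,[handle(.09,.105),handle(.09,.044)]))
cv2.imwrite('pics/w1.png',d['color'][:,:,::-1])
E
```

```text
[ 0.5042439  -0.09651416  0.17042704] [-13.6   0.3 115.3  -0.   64.4 -42.6] [-0.45016728  0.57873842 -0.18683697] [[-0.485  0.874  0.   ]
 [ 0.874  0.485 -0.   ]
 [-0.     0.    -1.   ]]
[ -0.    0.5 110.4   0.    0.    0. ]
[[324.54627788 218.86559498]
 [324.08354762 192.97769782]]
```

View pics/w1.png

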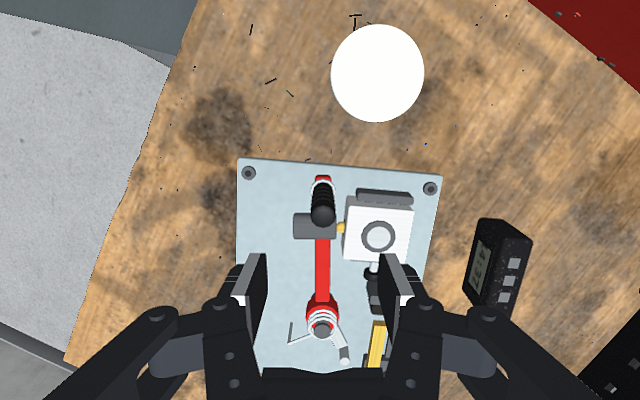

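The wrist view shows the handle top at (324,216), against a predicted (325,219), so the pose agrees to about 1 mm. Next I descend and grip.

Request:
{"name": "carry_out", "arguments": {
  "targets": [
    [0.6,0,0.5,40,0,0,0],
    [0.6,0,0.5,75,0,0,0],
    [0.6,0,0.5,100,0,0,0],
    [0.6,0,0.5,110,0,0,0],
    [0.6,0,0.5,110,0,0,0],
    [0.3,0,0.5,110,0,0,0],
    [0.3,0,0.5,110,0,0,0],
    [0.05,0,0.5,110,0,0,0],
    [0.05,0,0.5,110,0,0,0],
    [0.05,0,0.5,110,0,0,0],
    [0.05,0,0.5,110,0,0,0],
    [0.05,0,0.5,110,0,0,0]
  ],
  "grip_force": 50
}}

```text
time_s: 3.35
eef_pos: [0.5054, -0.0964, 0.0622]
eef_rot: [[-0.487, 0.873, 0.001], [0.873, 0.487, -0.002], [-0.002, 0.0, -1.0]]
contact_force: [-3.2, -1.9, 5.4]
grip_width: 0.187
finger_force: 48.5
```

```bash
python3 - <<'E'
from h import *
q0=.09;P0=handle(q0,.06);R0=Rt(hyaw(q0))
for q in np.arange(.15,1.0001,.05):print(round(q,2),rel(P0,R0,handle(q,.06),Rt(hyaw(q))).tolist())
E
```

```text
0.15 [-0.2, -7.5, 0.0, 0.0, 0.0, -3.4]
0.2 [-0.8, -13.7, 0.0, 0.0, 0.0, -6.3]
0.25 [-1.6, -19.9, 0.0, 0.0, 0.0, -9.2]
0.3 [-2.7, -26.1, 0.0, 0.0, 0.0, -12.0]
0.35 [-4.2, -32.1, 0.0, 0.0, 0.0, -14.9]
0.4 [-6.0, -38.1, 0.0, 0.0, 0.0, -17.8]
0.45 [-8.0, -44.0, 0.0, 0.0, 0.0, -20.6]
0.5 [-10.4, -49.8, 0.0, 0.0, 0.0, -23.5]
0.55 [-13.0, -55.5, 0.0, 0.0, 0.0, -26.4]
0.6 [-15.9, -61.0, 0.0, 0.0, 0.0, -29.2]
0.65 [-19.1, -66.4, 0.0, 0.0, 0.0, -32.1]
0.7 [-22.5, -71.6, 0.0, 0.0, 0.0, -35.0]
0.75 [-26.2, -76.6, 0.0, 0.0, 0.0, -37.8]
0.8 [-30.2, -81.5, 0.0, 0.0, 0.0, -40.7]
0.85 [-34.4, -86.1, 0.0, 0.0, 0.0, -43.5]
0.9 [-38.8, -90.5, 0.0, 0.0, 0.0, -46.4]
0.95 [-43.4, -94.7, 0.0, 0.0, 0.0, -49.3]
1.0 [-48.3, -98.7, 0.0, 0.0, 0.0, -52.1]
```

Request:
{"name": "carry_out", "arguments": {
  "targets": [
    [0.05,-0.2,-7.5,-1,0,0,-3.4],
    [0.05,-0.8,-13.7,-2,0,0,-6.3],
    [0.05,-1.6,-19.9,-2,0,0,-9.2],
    [0.05,-2.7,-26.1,-2,0,0,-12],
    [0.05,-4.2,-32.1,-2,0,0,-14.9],
    [0.05,-6,-38.1,-2,0,0,-17.8],
    [0.05,-8,-44,-2,0,0,-20.6],
    [0.05,-10.4,-49.8,-2,0,0,-23.5],
    [0.05,-10.4,-49.8,-2,0,0,-23.5],
    [0.05,-10.4,-49.8,-2,0,0,-23.5]
  ]
}}

```text
time_s: 4.35
eef_pos: [0.4674, -0.1284, 0.0624]
eef_rot: [[-0.794, 0.608, 0.003], [0.608, 0.794, 0.001], [-0.002, 0.002, -1.0]]
contact_force: [5.5, 3.4, -9.4]
grip_width: 0.184
finger_force: 49.6
```

```bash
cat > st.py <<'E'
from h import *
from station import env
o=env.observe();R=o['eef_rot'];w=o['eef_pos'][:2]-p[:2];a=p[2]
x,y=np.array([[np.cos(a),np.sin(a)],[-np.sin(a),np.cos(a)]])@w
q=np.arctan2(-x,y);print('t',o['time_s'],'q',q.round(4),'r',(1000*np.hypot(x,y)).round(2),'z',o['eef_pos'][2].round(4),'grip',o['grip_width'].round(3),o['finger_force'])
f=o['contact_force'];t=press(p,[-np.cos(q),-np.sin(q),0])[0];T=np.array([np.cos(a)*-np.cos(q)+np.sin(a)*np.sin(q),np.sin(a)*-np.cos(q)-np.cos(a)*np.sin(q),0])
rad=np.array([T[1],-T[0],0]) 
print('resist',(-f@T).round(2),'radial out',(f@-rad).round(2),'fz',f[2].round(2),'yawerr',np.degrees(np.arctan2(R[1,0],R[0,0])).round(2),hyaw(q).round(2))
E
python3 st.py; python3 - <<'E'
from h import *
q0=.5;P0=handle(q0,.06);R0=Rt(hyaw(q0))
for q in np.arange(.55,1.0001,.05):print(round(q,2),rel(P0,R0,handle(q,.06),Rt(hyaw(q))).tolist())
E
```

```text
0.55 [-0.2, -6.2, 0.0, 0.0, 0.0, -2.9]
0.6 [-0.6, -12.5, 0.0, 0.0, 0.0, -5.7]
0.65 [-1.4, -18.7, 0.0, 0.0, 0.0, -8.6]
0.7 [-2.5, -24.8, 0.0, 0.0, 0.0, -11.5]
0.75 [-3.9, -30.9, 0.0, 0.0, 0.0, -14.3]
0.8 [-5.6, -36.9, 0.0, 0.0, 0.0, -17.2]
0.85 [-7.6, -42.9, 0.0, 0.0, 0.0, -20.1]
0.9 [-9.9, -48.7, 0.0, 0.0, 0.0, -22.9]
0.95 [-12.4, -54.4, 0.0, 0.0, 0.0, -25.8]
1.0 [-15.3, -59.9, 0.0, 0.0, 0.0, -28.6]Traceback (most recent call last):
  File "st.py", line 5, in <module>
    q=np.arctan2(-x,y);print('t',o['time_s'],'q',q.round(4),'r',(1000*np.hypot(x,y)).round(2),'z',o['eef_pos'][2].round(4),'grip',o['grip_width'].round(3),o['finger_force'])
                                                                                                                                  ^^^^^^^^^^^^^^^^^^^^^
AttributeError: 'float' object has no attribute 'round'
```

```bash
sed -i "s/o\['grip_width'\].round(3)/o['grip_width']/" st.py; python3 st.py
```

```text
t 4.35 q 0.4871 r 124.71 z 0.0624 grip 0.18405833583446143 49.55893814563751
resist 6.09 radial out 2.27 fz -9.45 yawerr 142.52 141.77
```

Request:
{"name": "carry_out", "arguments": {
  "targets": [
    [0.05,-0.2,-6.2,1,0,0,-2.9],
    [0.05,-0.6,-12.5,1,0,0,-5.7],
    [0.05,-1.4,-18.7,1,0,0,-8.6],
    [0.05,-2.5,-24.8,1,0,0,-11.5],
    [0.05,-3.9,-30.9,1,0,0,-14.3],
    [0.05,-5.6,-36.9,1,0,0,-17.2],
    [0.05,-7.6,-42.9,1,0,0,-20.1],
    [0.05,-9.9,-48.7,1,0,0,-22.9],
    [0.05,-9.9,-48.7,1,0,0,-22.9],
    [0.05,-9.9,-48.7,1,0,0,-22.9]
  ]
}}

```text
time_s: 5.35
eef_pos: [0.4452, -0.1723, 0.0623]
eef_rot: [[-0.968, 0.252, 0.001], [0.252, 0.968, 0.002], [-0.0, 0.002, -1.0]]
contact_force: [-0.1, 7.1, 1.4]
grip_width: 0.185
finger_force: 50.7
```

```bash
python3 st.py; python3 - <<'E'
from h import *
q0=.9;P0=handle(q0,.06);R0=Rt(hyaw(q0))
for q in np.arange(.92,1.14,.02):print(round(q,2),rel(P0,R0,handle(q,.06),Rt(hyaw(q))).tolist())
E
```

```text
t 5.35 q 0.8836 r 124.68 z 0.0623 grip 0.185411159873271 50.65480291843414
resist 6.86 radial out -1.98 fz 1.36 yawerr 165.41 164.49
0.92 [-0.0, -2.5, 0.0, 0.0, 0.0, -1.1]
0.94 [-0.1, -5.0, 0.0, 0.0, 0.0, -2.3]
0.96 [-0.2, -7.5, 0.0, 0.0, 0.0, -3.4]
0.98 [-0.4, -10.0, 0.0, 0.0, 0.0, -4.6]
1.0 [-0.6, -12.5, 0.0, 0.0, 0.0, -5.7]
1.02 [-0.9, -15.0, 0.0, 0.0, 0.0, -6.9]
1.04 [-1.2, -17.4, 0.0, 0.0, 0.0, -8.0]
1.06 [-1.6, -19.9, 0.0, 0.0, 0.0, -9.2]
1.08 [-2.0, -22.4, 0.0, 0.0, 0.0, -10.3]
1.1 [-2.5, -24.8, 0.0, 0.0, 0.0, -11.5]
1.12 [-3.0, -27.3, 0.0, 0.0, 0.0, -12.6]
```

Request:
{"name": "carry_out", "arguments": {
  "targets": [
    [0.05,0,-2.5,0,0,0,-1.1],
    [0.05,-0.1,-5,0,0,0,-2.3],
    [0.05,-0.2,-7.5,0,0,0,-3.4],
    [0.05,-0.4,-10,0,0,0,-4.6],
    [0.05,-0.6,-12.5,0,0,0,-5.7],
    [0.05,-0.9,-15,0,0,0,-6.9],
    [0.05,-0.9,-15,0,0,0,-6.9],
    [0.05,-0.9,-15,0,0,0,-6.9]
  ]
}}

```text
time_s: 6.15
eef_pos: [0.4421, -0.1867, 0.0623]
eef_rot: [[-0.991, 0.134, 0.001], [0.134, 0.991, 0.003], [-0.0, 0.003, -1.0]]
contact_force: [0.1, 7.4, 2.3]
grip_width: 0.184
finger_force: 50.8
```

```bash
python3 st.py
```

```text
t 6.15 q 1.0018 r 124.63 z 0.0623 grip 0.18447809566782 50.79055845737457
resist 7.34 radial out -1.06 fz 2.33 yawerr 172.33 171.26
```

Request:
{"name": "carry_out", "arguments": {
  "targets": [
    [0.05,0,-1.5,0,0,0,-0.7],
    [0.05,0,-3.1,0,0,0,-1.4],
    [0.05,0,-3.1,0,0,0,-1.4],
    [0.05,0,-3.1,0,0,0,-1.4]
  ]
}}

```text
time_s: 6.55
eef_pos: [0.4417, -0.1896, 0.0623]
eef_rot: [[-0.994, 0.109, 0.0], [0.109, 0.994, 0.003], [-0.0, 0.003, -1.0]]
contact_force: [-0.8, 9.5, 1.6]
grip_width: 0.188
finger_force: 50.8
```

```bash
python3 st.py
```

```text
t 6.55 q 1.0256 r 124.62 z 0.0623 grip 0.18762644617605784 50.814632177352905
resist 9.28 radial out -2.06 fz 1.63 yawerr 173.73 172.62
```

Request:
{"name": "carry_out", "arguments": {
  "targets": [
    [0.05,0,-1.5,0,0,0,-0.7],
    [0.05,0,-3.1,0,0,0,-1.4],
    [0.05,0,-3.1,0,0,0,-1.4],
    [0.05,0,-3.1,0,0,0,-1.4]
  ]
}}

```text
time_s: 6.95
eef_pos: [0.4414, -0.1927, 0.0623]
eef_rot: [[-0.996, 0.085, 0.001], [0.085, 0.996, 0.003], [-0.0, 0.003, -1.0]]
contact_force: [0.0, 8.6, 2.2]
grip_width: 0.184
finger_force: 50.8
```

```bash
python3 st.py
```

```text
t 6.95 q 1.0503 r 124.59 z 0.0623 grip 0.18386481128707002 50.823052525520325
resist 8.52 radial out -0.87 fz 2.15 yawerr 175.13 174.04
```

Request:
{"name": "carry_out", "arguments": {
  "targets": [
    [0.05,0,1.5,0,0,0,0.7],
    [0.05,0,3.1,0,0,0,1.4],
    [0.05,0,3.1,0,0,0,1.4],
    [0.05,0,3.1,0,0,0,1.4]
  ]
}}

```text
time_s: 7.35
eef_pos: [0.4417, -0.1896, 0.0623]
eef_rot: [[-0.994, 0.109, 0.001], [0.109, 0.994, 0.003], [-0.0, 0.003, -1.0]]
contact_force: [-0.0, 8.7, 1.7]
grip_width: 0.186
finger_force: 50.7
```

```bash
python3 st.py
```

```text
t 7.35 q 1.0258 r 124.61 z 0.0623 grip 0.18621302315439076 50.748900175094604
resist 8.66 radial out -1.14 fz 1.66 yawerr 173.73 172.63
```

Request:
{"name": "carry_out", "arguments": {
  "targets": [
    [0.05,0,-3.1,0,0,0,-1.4],
    [0.05,-0.2,-6.2,0,0,0,-2.8],
    [0.05,-0.2,-6.2,0,0,0,-2.8],
    [0.05,-0.2,-6.2,0,0,0,-2.8]
  ]
}}

```text
time_s: 7.75
eef_pos: [0.4411, -0.1958, 0.0622]
eef_rot: [[-0.998, 0.061, 0.0], [0.061, 0.998, 0.003], [-0.0, 0.003, -1.0]]
contact_force: [-0.7, 7.5, 2.1]
grip_width: 0.188
finger_force: 50.8
```

```bash
python3 st.py
```

```text
t 7.75 q 1.0759 r 124.62 z 0.0622 grip 0.1884445711824395 50.84904491901398
resist 7.46 radial out -1.31 fz 2.11 yawerr 176.53 175.5
```

Request:
{"name": "carry_out", "arguments": {
  "targets": [
    [0.05,0,-1.5,0,0,0,-0.7],
    [0.05,0,-3.1,0,0,0,-1.4],
    [0.05,0,-3.1,0,0,0,-1.4],
    [0.05,0,-3.1,0,0,0,-1.4]
  ]
}}

```text
time_s: 8.15
eef_pos: [0.4409, -0.1988, 0.0623]
eef_rot: [[-0.999, 0.036, 0.0], [0.036, 0.999, 0.003], [-0.0, 0.003, -1.0]]
contact_force: [-0.1, 8.7, 2.8]
grip_width: 0.183
finger_force: 50.8
```

```bash
python3 st.py
```

```text
t 8.15 q 1.1 r 124.58 z 0.0623 grip 0.18342414111892066 50.84963858127594
resist 8.68 radial out -0.57 fz 2.76 yawerr 177.93 176.88
```

Request:
{"name": "carry_out", "arguments": {
  "targets": [
    [0.05,0,1.5,0,0,0,0.7],
    [0.05,0,3.1,0,0,0,1.4],
    [0.05,0,3.1,0,0,0,1.4],
    [0.05,0,3.1,0,0,0,1.4]
  ]
}}

```text
time_s: 8.55
eef_pos: [0.4411, -0.1958, 0.0623]
eef_rot: [[-0.998, 0.061, 0.001], [0.061, 0.998, 0.003], [-0.0, 0.003, -1.0]]
contact_force: [0.7, 8.0, 2.6]
grip_width: 0.184
finger_force: 50.8
```

```bash
python3 st.py
```

```text
t 8.55 q 1.0755 r 124.57 z 0.0623 grip 0.18439549076562095 50.79154014587402
resist 8.02 radial out 0.03 fz 2.55 yawerr 176.53 175.48
```

Request:
{"name": "carry_out", "arguments": {
  "targets": [
    [0.05,0,-3.1,0,0,0,-1.4],
    [0.05,-0.2,-6.2,0,0,0,-2.8],
    [0.05,-0.2,-6.2,0,0,0,-2.8],
    [0.05,-0.2,-6.2,0,0,0,-2.8]
  ]
}}

```text
time_s: 8.95
eef_pos: [0.4408, -0.202, 0.0622]
eef_rot: [[-1.0, 0.012, 0.0], [0.012, 1.0, 0.003], [-0.0, 0.003, -1.0]]
contact_force: [-1.4, 8.1, 2.7]
grip_width: 0.183
finger_force: 50.9
```

Request:
{"name": "carry_out", "arguments": {
  "targets": [
    [0.05,0,-1.5,0,0,0,-0.7],
    [0.05,0,-3.1,0,0,0,-1.4],
    [0.05,0,-3.1,0,0,0,-1.4],
    [0.05,0,-3.1,0,0,0,-1.4]
  ]
}}

```text
time_s: 9.35
eef_pos: [0.4408, -0.2049, 0.0622]
eef_rot: [[-1.0, -0.013, 0.0], [-0.013, 1.0, 0.003], [-0.0, 0.003, -1.0]]
contact_force: [-0.6, 8.2, 3.2]
grip_width: 0.182
finger_force: 50.9
```

Request:
{"name": "carry_out", "arguments": {
  "targets": [
    [0.05,0,1.5,0,0,0,0.7],
    [0.05,0,3.1,0,0,0,1.4],
    [0.05,0,3.1,0,0,0,1.4],
    [0.05,0,3.1,0,0,0,1.4]
  ]
}}

```text
time_s: 9.75
eef_pos: [0.4408, -0.203, 0.0622]
eef_rot: [[-1.0, 0.01, 0.0], [0.01, 1.0, 0.001], [-0.0, 0.001, -1.0]]
contact_force: [-0.7, 6.1, 4.8]
grip_width: 0.185
finger_force: 50.9
```

```bash
python3 st.py
```

```text
t 9.75 q 1.1333 r 124.56 z 0.0622 grip 0.1846111370413738 50.86483955383301
resist 6.09 radial out -0.86 fz 4.77 yawerr 179.42 178.79
```

Request:
{"name": "carry_out", "arguments": {
  "targets": [
    [0.05,0,1,0,0,0,0],
    [0.05,0,2,0,0,0,0],
    [0.05,0,2,0,0,0,0],
    [0.05,0,2,0,0,0,0]
  ]
}}

```text
time_s: 10.15
eef_pos: [0.4408, -0.2022, 0.0622]
eef_rot: [[-1.0, 0.01, 0.0], [0.01, 1.0, -0.001], [-0.0, -0.001, -1.0]]
contact_force: [-2.9, 2.7, 6.5]
grip_width: 0.184
finger_force: 51.1
```

```bash
python3 st.py
```

```text
t 10.15 q 1.127 r 124.54 z 0.0622 grip 0.18412441153538353 51.078429222106934
resist 2.57 radial out -2.94 fz 6.47 yawerr 179.42 178.43
```

Request:
{"name": "carry_out", "arguments": {
  "targets": [
    [0.05,0,1,0,0,0,0],
    [0.05,0,2,0,0,0,0],
    [0.05,0,2,0,0,0,0],
    [0.05,0,2,0,0,0,0]
  ]
}}

```text
time_s: 10.55
eef_pos: [0.4409, -0.2012, 0.0623]
eef_rot: [[-1.0, 0.01, 0.001], [0.01, 1.0, -0.002], [-0.001, -0.002, -1.0]]
contact_force: [-4.1, -2.7, 5.8]
grip_width: 0.183
finger_force: 51.0
```

```bash
python3 st.py
```

```text
t 10.55 q 1.1192 r 124.53 z 0.0623 grip 0.18250074995071092 51.03715181350708
resist -2.82 radial out -4.0 fz 5.85 yawerr 179.43 177.99
```

Request:
{"name": "carry_out", "arguments": {
  "targets": [
    [0.05,0,-1,-1,0,0,0],
    [0.22,0,-1,-1,0,0,0],
    [0.26,0,-1,-1,0,0,0],
    [0.3,0,-1,-1,0,0,0],
    [0.5,0,-1,-1,0,0,0],
    [0.6,0,-1,-1,0,0,0],
    [0.6,0,-1,-1,0,0,0],
    [0.6,0,-1,-30,0,0,0],
    [0.6,0,-1,-70,0,0,0],
    [0.6,0,-1,-110,0,0,0],
    [0.6,0,-1,-120,0,0,0],
    [0.6,0,-1,-120,0,0,0]
  ]
}}

```text
time_s: 11.75
eef_pos: [0.4423, -0.2016, 0.1838]
eef_rot: [[-1.0, 0.01, 0.005], [0.01, 1.0, -0.002], [-0.005, -0.002, -1.0]]
contact_force: [0.1, -0.7, -0.3]
grip_width: 0.601
finger_force: 0.0
```

```bash
python3 st.py; python3 - <<'E'
from h import *
from station import env,get_image
import cv2
d=get_image('top');cv2.imwrite('pics/c2.png',cv2.resize(d['color'][145:285,250:440,::-1],None,fx=4,fy=4,interpolation=cv2.INTER_CUBIC))
o=env.observe();print(o['joint_pos'].round(1))
for y in (-130,-100):
  P=press(p,[-30,y,55])[0];print(P)
  for yaw in(203.86,113.86):print(yaw,rel(o['eef_pos'],o['eef_rot'],P,Rt(yaw)))
E
```

```text
t 11.75 q 1.1217 r 123.12 z 0.1838 grip 0.6007366627862175 0.0
resist -0.72 radial out 0.11 fz -0.27 yawerr 179.42 178.13
[ -27.4   -3.6  117.8    0.    65.7 -116.9]
[ 0.59046519 -0.33663527  0.055     ]
203.86 [-1.508e+02 -1.341e+02  1.269e+02 -1.000e-01  1.000e-01 -2.440e+01]
113.86 [-1.508e+02 -1.341e+02  1.269e+02  0.000e+00  1.000e-01  6.560e+01]
[ 0.57833187 -0.30919839  0.055     ]
203.86 [-1.384e+02 -1.068e+02  1.269e+02 -1.000e-01  1.000e-01 -2.440e+01]
113.86 [-1.384e+02 -1.068e+02  1.269e+02  0.000e+00  1.000e-01  6.560e+01]
```

View pics/c2.png

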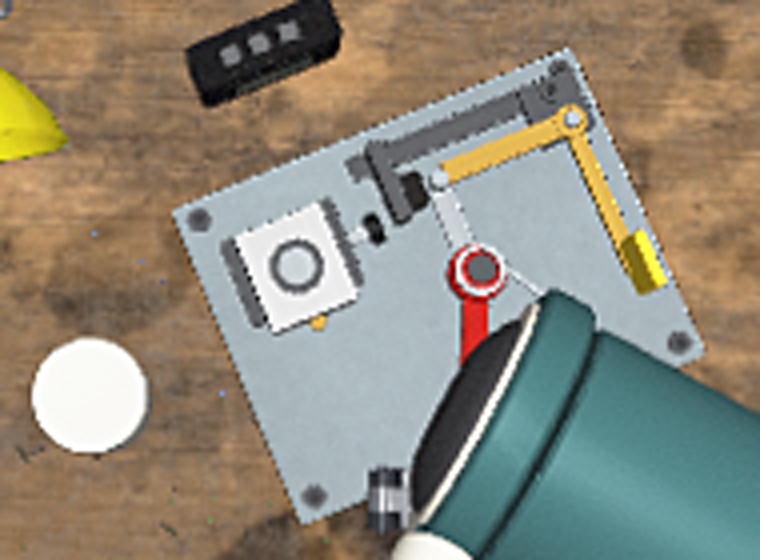

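The hammer is cocked and holding by itself: the sear has caught the tail at (440,178). Next I move to the free side of the trigger pad with the fingers shut.

Request:
{"name": "carry_out", "arguments": {
  "targets": [
    [0,-149,-130,0,0,0,65.6],
    [0,-149,-130,0,0,0,65.6],
    [0,-149,-130,0,0,0,65.6],
    [0,-149,-130,0,0,0,65.6],
    [0,-149,-130,0,0,0,65.6],
    [0,-149,-130,0,0,0,65.6],
    [0,-149,-130,0,0,0,65.6],
    [0,-149,-130,0,0,0,65.6],
    [0,-149,-130,0,0,0,65.6],
    [0,-149,-130,0,0,0,65.6],
    [0,-149,-130,40,0,0,65.6],
    [0,-149,-130,80,0,0,65.6],
    [0,-149,-130,120,0,0,65.6],
    [0,-149,-130,137,0,0,65.6],
    [0,-149,-130,137,0,0,65.6],
    [0,-149,-130,137,0,0,65.6]
  ]
}}

```text
time_s: 13.4
eef_pos: [0.5889, -0.3326, 0.0451]
eef_rot: [[-0.404, 0.915, 0.001], [0.915, 0.404, -0.0], [-0.001, 0.001, -1.0]]
contact_force: [0.3, -0.3, 1.0]
grip_width: -0.0
finger_force: 0.0
```

```bash
cat > tr.py <<'E'
from h import *
from station import env
o=env.observe();w=o['eef_pos'][:2]-p[:2];a=p[2];A=np.array([[np.cos(a),np.sin(a)],[-np.sin(a),np.cos(a)]])
print(o['time_s'],'press xy',(A@w*1000).round(1),'F press',(A@o['contact_force'][:2]).round(2),'z',o['eef_pos'][2].round(4),o['grip_width'])
E
python3 tr.py;python3 - <<'E'
from h import *
from station import env
o=env.observe();print(rel(o['eef_pos'],o['eef_rot'],press(p,[-30,-125,45])[0],Rt(113.86)))
E
```

```text
13.4 press xy [ -29.8 -125.7] F press [ 0.13 -0.42] z 0.0451 -2.0909776335218756e-05
[ 0.7 -0.2  0.1  0.   0.  -0. ]
```

Request:
{"name": "carry_out", "arguments": {
  "targets": [
    [0,10,0,0,0,0,0],
    [0,20,0,0,0,0,0],
    [0,26,0,0,0,0,0],
    [0,28,0,0,0,0,0],
    [0,28,0,0,0,0,0]
  ]
}}

```text
time_s: 13.9
eef_pos: [0.577, -0.3062, 0.0449]
eef_rot: [[-0.404, 0.915, 0.001], [0.915, 0.404, -0.0], [-0.001, 0.0, -1.0]]
contact_force: [-0.1, -0.1, 0.6]
grip_width: 0.0
finger_force: 0.0
```

Request:
{"name": "carry_out", "arguments": {
  "targets": [
    [0,1,0,0,0,0,0],
    [0,2,0,0,0,0,0],
    [0,2,0,0,0,0,0]
  ]
}}

```text
time_s: 14.2
eef_pos: [0.5761, -0.3049, 0.0442]
eef_rot: [[-0.404, 0.915, -0.0], [0.915, 0.404, 0.0], [0.0, -0.0, -1.0]]
contact_force: [0.1, 0.2, -0.9]
grip_width: 0.002
finger_force: 0.0
```

Request:
{"name": "carry_out", "arguments": {
  "targets": [
    [0,1,0,0,0,0,0],
    [0,2,0,0,0,0,0],
    [0,2,0,0,0,0,0]
  ]
}}

```text
time_s: 14.5
eef_pos: [0.576, -0.3042, 0.0445]
eef_rot: [[-0.404, 0.915, 0.002], [0.915, 0.404, -0.002], [-0.003, 0.001, -1.0]]
contact_force: [1.6, -4.5, -1.9]
grip_width: 0.003
finger_force: 0.0
```

```bash
python3 tr.py
```

```text
14.5 press xy [-30.2 -94.5] F press [-0.32 -4.75] z 0.0445 0.0030620379285989357
```

Request:
{"name": "carry_out", "arguments": {
  "targets": [
    [0,0.5,0,0,0,0,0],
    [0,1,0,0,0,0,0],
    [0,1,0,0,0,0,0]
  ]
}}

```text
time_s: 14.8
eef_pos: [0.5759, -0.3039, 0.0446]
eef_rot: [[-0.404, 0.915, 0.002], [0.915, 0.404, -0.003], [-0.004, 0.001, -1.0]]
contact_force: [2.9, -6.1, -2.6]
grip_width: -0.003
finger_force: 0.0
```

```bash
python3 tr.py
```

```text
14.8 press xy [-30.1 -94.2] F press [ 0.15 -6.79] z 0.0446 -0.0029812040766960175
```

Request:
{"name": "carry_out", "arguments": {
  "targets": [
    [0,0.5,0,0,0,0,0],
    [0,1,0,0,0,0,0],
    [0,1,0,0,0,0,0]
  ]
}}

```text
time_s: 15.1
eef_pos: [0.5758, -0.3037, 0.0447]
eef_rot: [[-0.404, 0.915, 0.003], [0.915, 0.404, -0.004], [-0.005, 0.001, -1.0]]
contact_force: [2.5, -9.1, -4.3]
grip_width: 0.001
finger_force: 0.0
```

```bash
python3 tr.py
```

```text
15.1 press xy [-30.1 -94. ] F press [-1.38 -9.33] z 0.0447 0.001289716424467594
```

Request:
{"name": "carry_out", "arguments": {
  "targets": [
    [0,0.5,0,0,0,0,0],
    [0,1,0,0,0,0,0],
    [0,1,0,0,0,0,0]
  ]
}}

```text
time_s: 15.4
eef_pos: [0.5756, -0.3031, 0.0452]
eef_rot: [[-0.404, 0.915, 0.004], [0.915, 0.404, -0.005], [-0.006, 0.001, -1.0]]
contact_force: [1.8, -9.4, -2.1]
grip_width: 0.001
finger_force: 4.4
```

```bash
python3 tr.py
```

```text
15.4 press xy [-30.  -93.3] F press [-2.12 -9.34] z 0.0452 0.0005267133539467653
```

Request:
{"name": "carry_out", "arguments": {
  "targets": [
    [0,0.5,0,0,0,0,0],
    [0,1,0,0,0,0,0],
    [0,1,0,0,0,0,0]
  ]
}}

```text
time_s: 15.7
eef_pos: [0.5755, -0.3029, 0.0452]
eef_rot: [[-0.404, 0.915, 0.005], [0.915, 0.404, -0.006], [-0.007, 0.002, -1.0]]
contact_force: [3.4, -11.1, -2.6]
grip_width: 0.001
finger_force: 5.4
```

```bash
python3 tr.py
```

```text
15.7 press xy [-30.  -93.1] F press [ -1.34 -11.53] z 0.0452 0.00114187675308472
```

Request:
{"name": "carry_out", "arguments": {
  "targets": [
    [0,0.5,0,0,0,0,0],
    [0,1,0,0,0,0,0],
    [0,1,0,0,0,0,0]
  ]
}}

```text
time_s: 16.0
eef_pos: [0.5752, -0.3023, 0.0453]
eef_rot: [[-0.404, 0.915, 0.005], [0.915, 0.404, -0.006], [-0.008, 0.002, -1.0]]
contact_force: [3.5, -11.7, -4.6]
grip_width: -0.0
finger_force: 6.2
```

```bash
python3 tr.py
```

```text
16.0 press xy [-30.  -92.4] F press [ -1.54 -12.09] z 0.0453 -0.00044434984938566144
```

Request:
{"name": "carry_out", "arguments": {
  "targets": [
    [0,0.5,0,0,0,0,0],
    [0,0.5,0,0,0,0,0],
    [0,0.5,0,0,0,0,0]
  ]
}}

```text
time_s: 16.3
eef_pos: [0.575, -0.3018, 0.0453]
eef_rot: [[-0.404, 0.915, 0.005], [0.915, 0.404, -0.006], [-0.008, 0.002, -1.0]]
contact_force: [3.1, -11.7, -4.0]
grip_width: -0.002
finger_force: 6.1
```

```bash
python3 tr.py
```

```text
16.3 press xy [-30.  -91.9] F press [ -1.92 -11.92] z 0.0453 -0.002006404416883997
```

Request:
{"name": "carry_out", "arguments": {
  "targets": [
    [0,0.5,0,0,0,0,0],
    [0,1,0,0,0,0,0],
    [0,1,0,0,0,0,0]
  ]
}}

```text
time_s: 16.6
eef_pos: [0.5747, -0.3012, 0.0453]
eef_rot: [[-0.404, 0.915, 0.005], [0.915, 0.404, -0.007], [-0.008, 0.002, -1.0]]
contact_force: [3.5, -13.1, -4.8]
grip_width: 0.002
finger_force: 6.6
```

```bash
python3 tr.py
```

```text
16.6 press xy [-30.1 -91.2] F press [ -2.1 -13.4] z 0.0453 0.0018945776400643027
```

Request:
{"name": "carry_out", "arguments": {
  "targets": [
    [0,0.5,0,0,0,0,0],
    [0,1,0,0,0,0,0],
    [0,1,0,0,0,0,0]
  ]
}}

```text
time_s: 16.9
eef_pos: [0.5742, -0.3002, 0.0453]
eef_rot: [[-0.404, 0.915, 0.005], [0.915, 0.404, -0.006], [-0.008, 0.002, -1.0]]
contact_force: [3.6, -11.4, -4.3]
grip_width: -0.002
finger_force: 6.4
```

```bash
python3 tr.py
```

```text
16.9 press xy [-30.1 -90.1] F press [ -1.29 -11.9 ] z 0.0453 -0.002178465156102943
```

Request:
{"name": "carry_out", "arguments": {
  "targets": [
    [0,0.5,0,0,0,0,0],
    [0,1,0,0,0,0,0],
    [0,1,0,0,0,0,0]
  ]
}}

```text
time_s: 17.2
eef_pos: [0.5719, -0.2951, 0.0444]
eef_rot: [[-0.404, 0.915, -0.0], [0.915, 0.404, 0.0], [0.0, 0.0, -1.0]]
contact_force: [0.9, -1.7, 1.1]
grip_width: -0.001
finger_force: 0.0
```

```bash
python3 tr.py
```

```text
17.2 press xy [-30.2 -84.5] F press [ 0.16 -1.92] z 0.0444 -0.0009652216334499049
```

Request:
{"name": "carry_out", "arguments": {
  "targets": [
    [0,0.5,0,0,0,0,0],
    [0,1,0,0,0,0,0],
    [0,1,0,0,0,0,0]
  ]
}}

```text
time_s: 17.5
eef_pos: [0.5715, -0.2941, 0.0444]
eef_rot: [[-0.404, 0.915, 0.0], [0.915, 0.404, -0.0], [-0.0, 0.0, -1.0]]
contact_force: [0.6, -2.8, 0.9]
grip_width: -0.0
finger_force: 0.0
```

```bash
python3 tr.py
```

```text
17.5 press xy [-30.1 -83.5] F press [-0.58 -2.76] z 0.0444 -0.0001745680739176801
```

It has fired. I back off, lift clear and look.

Request:
{"name": "carry_out", "arguments": {
  "targets": [
    [0,-10,0,0,0,0,0],
    [0,-25,0,0,0,0,0],
    [0,-50,0,0,0,0,0],
    [0,-60,0,0,0,0,0],
    [0,-60,0,-40,0,0,0],
    [0,-60,0,-80,0,0,0],
    [0,-60,0,-120,0,0,0],
    [0,-90,0,-150,0,0,0],
    [0,-120,0,-150,0,0,0],
    [0,-160,0,-150,0,0,0],
    [0,-200,0,-150,0,0,0],
    [0,-200,0,-150,0,0,0],
    [0,-200,0,-150,0,0,0],
    [0,-200,0,-150,0,0,0]
  ]
}}

```text
time_s: 18.9
eef_pos: [0.6518, -0.4765, 0.1936]
eef_rot: [[-0.404, 0.915, -0.001], [0.915, 0.404, 0.001], [0.002, -0.0, -1.0]]
contact_force: [-0.4, 0.1, -0.2]
grip_width: 0.002
finger_force: 0.0
```

```bash
python3 - <<'E'
from h import *
from station import env,get_image
import cv2
d=get_image('top');cv2.imwrite('pics/c3.png',cv2.resize(d['color'][145:285,250:440,::-1],None,fx=4,fy=4,interpolation=cv2.INTER_CUBIC))
print(env.observe()['contact_force'])
E
```

```text
[-0.05706334 -0.73692758 -0.53593109]
```

View pics/c3.png

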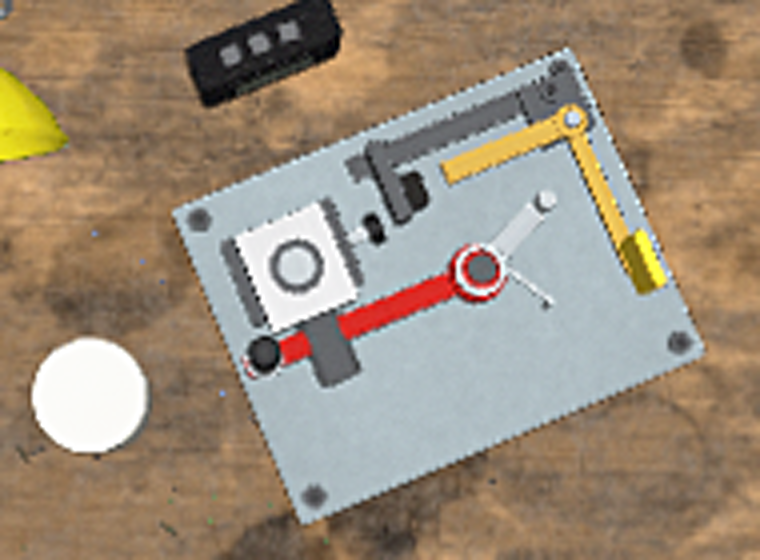

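The hammer head now sits against the workpiece at about (330,325). The handle has moved to (264,355), the pin is hidden and flush, and nothing else has moved.

```bash
python3 -c "
from station import ticket
print(ticket.job_done())"
```

```text
the job is handed in; nothing more can be done
None
```

The hammer was cocked until the sear held it, then fired once with a gentle trigger push (about 13 N); the last picture shows the pin driven home, the arm finished clear of the press, and the job is handed in.

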